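Turn over the upside-down frame piece and seat it in the steel square

ROBOT

A 6-joint arm with a two-finger parallel gripper is mounted at the origin on the work surface. World frame = base frame: x ahead of the robot, y to its left, z up, the work surface at z = 0. Lengths are in mm, angles in rad, forces in N, time in s.
With the tool pointing down it reaches from about 300 to 825 mm from the base axis. Payload 5.4 kg.
Tool frame: the origin (TCP) lies at the very end of the fingers, on their centre line; the grasp point (between the pads) lies 19 mm behind it (robot.hold_point_z is the distance from the TCP to the grasp point, in mm); x points along the fingers, y is the direction in which the jaws open and shut, and the axes are right-handed (so a half turn about x gives the same grasp; the last joint's range is limited). The gripper opens to 92 mm and grips with 3 to 60 N. Pads are 20 mm wide; open, the fingers measure 128 mm over their backs; the gripper's body (75 mm by 189 mm) begins 69 mm behind the grasp point.
Start: joints at [1.085, 0.158, 1.597, -0, 1.386, -0.21], TCP at [156.593, 553.249, 214.601] pointing down, gripper open.
Joint ranges: [-2.91, 2.91], [-0.94, 2.29], [0.18, 2.7], [-1.29, 4.43], [0.17, 2.64], [-3, 3]. Speed limits (rad/s): [2.57, 2.57, 3.14, 3.14, 3.14, 3.14].

INTERFACE

Orientations are given as a unit quaternion [w, x, y, z].
In Python, from bench import sensors, cams, ticket, robot gives the robot as it stands. The module is installed in compiled form; this text tells all that it offers.
- The arm moves only by the tool apply_moves, never from a script. Its argument "series" is a list of rows, each a list of 3 entries, a list of its own where there are three numbers: the shift along the world's x, y, z in mm, then the turn, a rotation vector about the world's x, y, z in degrees, then the opening, from 0 (shut) to 1 (fully open). In form: [[[dx, dy, dz], [wx, wy, wz], hand], ...]. A call has 1 to 12 rows; each row shifts and turns the commanded pose from where the row before left it; what a row does not reach is not made up. A row lasts 1/8 s, in which the tool goes at most 62.5 mm and 10.7 degrees, less where a joint would pass 70% of its speed; a pose out of reach is approached as far as the arm can. A call with a gripper value outside its range is refused whole. The fingers move at their own pace and stop on an object; "newtons" is the grip in N (left out, the last holds). Time passes only in rows, so rows that do not move let the fingers close. It gives the time, the measured TCP pose, the force and the opening at its end, in the units of the state.
- sensors.observe(): the state, without advancing time (a new reading comes with each control period).
- cams.capture(name): name is "scene" or "top" or "wrist"; returns the picture (480x640x3 uint8, red, green, blue); there is no depth.
- cams.camera_params(name): a dict with "fx", "fy", "cx", "cy" (pixels), "R" (3x3) and "t" (3): a world point X has camera coordinates R X + t. Camera axes: x right, y down, z forward; pixel columns grow to the right and rows downward; lengths in mm; the calibration is good to about 2 mm. A picture is of the moment at which its call begins: read the wrist's pose just before it. camera_params takes no time and is no camera call; for the wrist camera it gives the pose at the moment of the call.
- ticket.finish_job(): hands the job in, once; it reports no verdict.
The state is a dict: "t": time; "joint_positions": joint angles; "qd": joint speeds; "tau": joint torques, N m; "eef_pos": TCP position; "tool_rot": TCP orientation; "ft_force": force on the tool from outside, world axes, zero at the start; "wrist_torque": the same for the moment, N m; "gripper_width": finger opening in mm.
Only numpy, scipy, OpenCV 4.12 (cv2) and the standard library are available. Lean on these libraries where they do the work, as an engineer would, in place of code of your own. Each camera call takes 0.05 s, during which the arm holds its last target.

TASK

Two short window-frame pieces lie on the purple mat; one lies upside down, with its orange-banded, grooved face underneath. Turn that piece over so that the orange-banded face is on top, and seat it snugly in the inside corner of the heavy steel square, long side flat against the long leg and one end against the short leg. The square only stands on the mat, so do not push it out of place; do not drop or fling the piece, and leave the other piece and everything else on the mat where they are.

Things in the scene. Friction and masses are not known exactly. Their poses are not given: they have to be found in the camera images.
- piece_center (a point): Centre of the pine frame piece that arrives upside down: a bar 52 x 140 x 52 mm (own x, y, z), about 0.2 kg, on the left or the right. Own y runs along its length; own +z points out of its marked face (groove 16 mm wide, 12 mm deep along the middle, three orange bands across). The opposite face is plain wood and is uppermost at the start (own z down).
- other_center (a point): Centre of the other, identical pine piece (52 x 140 x 52 mm, same axes), already the right way up: own z up, orange bands visible. To be left alone.
- square: Steel square, 4.2 kg, loose, 36 mm high; slides if pushed over about 20 to 30 N, less near its ends. Origin: inside corner, underside. Long leg along own +y: inner face is own x = 0, y 0 to 240 mm. Short leg along own -x: inner face is own y = 0, x 0 to -75 mm. Both 40 mm thick. Own x points roughly away from the robot. Seated, the piece's centre is at own x -26, y +70 mm.
- square_end (a point): Far end of the long leg's inner face (underside), 240 mm from the inside corner along the square's own y.
- mat: Purple felt mat, fixed, 3 mm thick (top at z = 0.003), under all these things; origin at its underside. Friction with wood about 0.6: a piece pushed level and low slides; carried up and over in an arc about its far bottom edge it tips a quarter turn onto its next side, so two tips turn it over.
- pencil: Red flat carpenter's pencil, 170 x 14 x 8 mm, lying along its own x at the right; origin at its underside. Leave alone.
- tape: Yellow tape roll lying flat, 100 mm across, 35 mm high; origin at its underside. Leave alone.
- glue: White glue bottle with orange cap, 60 mm across, 170 mm high, standing; origin at its underside. Leave alone.
- screwdriver: Screwdriver lying at the right, along its own x; leave alone.
- hammer: Hammer lying at the left, along its own x; leave alone.
- offcut: Pine offcut block, 90 x 60 x 45 mm, at the right; origin at its underside. Leave alone.
Things that resemble listed ones, but are neither listed nor needed, are in the scene too. What is shaped like the part that bears piece_center but blue or yellow is not meant.

How it is judged:
By the outcome, as a careful person would: the job done as asked, in the order asked, and still so for the second after the job is handed in, with the robot touching nothing.
It also fails if it takes over 72 s, if anything falls off the work surface, if the arm or the gripper's body presses on something with over 40 N, if the wrist force passes 120 N, or if a joint passes its speed limit or range.

## Working session

There is one attempt and no reset: what is moved stays moved. The work goes in short steps, Python scripts to look and compute and a tool call to move; the robot and the scene stay as the last step left them, time stands still between calls to the robot, and variables do not carry over. Pictures are saved under pics/ and viewed, and the job is handed in when it is done.

Besides the shell and the picture viewer there is one more tool, called after ">>>" as a command line: name --argument value ..., lists and objects as JSON in quotes. apply_moves: Moves the arm, as the interface text tells. Its arguments: {"type":"object","properties":{"series":{"type":"array","items":{"type":"array"}},"newtons":{"type":"number"}},"required":["series"]}

```bash
mkdir -p pics
python3 - <<'E'
from bench import sensors,cams,robot
import cv2
print(sensors.observe())
print(robot.hold_point_z)
for n in("scene","top","wrist"):
    print(n,cams.camera_params(n))
    cv2.imwrite(f"pics/{n}0.png",cams.capture(n)[:,:,::-1])
E
```

```text
{'t': 0.0, 'joint_positions': array([ 1.08489661e+00,  1.59031489e-01,  1.59822756e+00, -7.50246983e-06,
        1.38617835e+00, -2.10078164e-01]), 'qd': array([ 0.00043778,  0.0004547 ,  0.00027463, -0.00022719, -0.00071008,
        0.00138054]), 'tau': array([ 1.96726825e-03, -3.85572624e+01, -3.22110665e+01,  7.03491457e-02,
        3.78782919e-02, -1.26549548e-04]), 'eef_pos': array([156.3085798 , 552.70237201, 213.63111835]), 'tool_rot': array([ 0.70017287,  0.09659428,  0.70061279, -0.0978223 ]), 'ft_force': array([0.02961501, 0.03480144, 0.15174172]), 'wrist_torque': array([-0.01798166, -0.00240332, -0.04257146]), 'gripper_width': 92.21649764482378}
18.700000000000003
scene {'fx': 463.03920241947844, 'fy': 463.03920241947844, 'cx': 320.2782499361303, 'cy': 239.81499123220928, 'R': array([[ 0.22155395,  0.9749926 ,  0.01741463],
       [ 0.68723571, -0.14344549, -0.71213094],
       [-0.69182435,  0.16974338, -0.70183064]]), 't': array([-108.67890425, -269.61105845, 1723.68399128])}
top {'fx': 511.6770238518295, 'fy': 511.6770238518295, 'cx': 319.74149383946406, 'cy': 227.12571240233532, 'R': array([[-0.02707604, -0.9995956 ,  0.00869076],
       [-0.99086294,  0.02568834, -0.13240374],
       [ 0.13212694, -0.01219632, -0.99115777]]), 't': array([  16.19234404,  447.45227421, 1217.87271072])}
wrist {'fx': 387.06272476403535, 'fy': 387.06272476403535, 'cx': 323.29822701182735, 'cy': 237.99505743764237, 'R': array([[ 0.27333603,  0.9619162 , -0.0021531 ],
       [ 0.92773653, -0.26303089,  0.26480122],
       [ 0.25415025, -0.07437722, -0.96430062]]), 't': array([-574.63560175,  -29.63031388,  392.00911482])}
```

View pics/scene0.png

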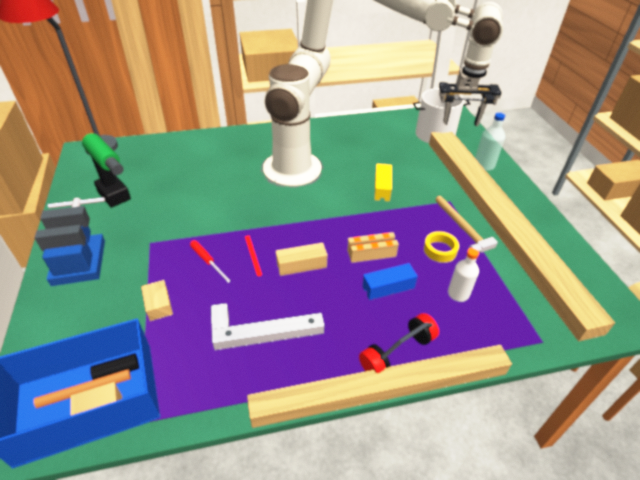

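View pics/top0.png

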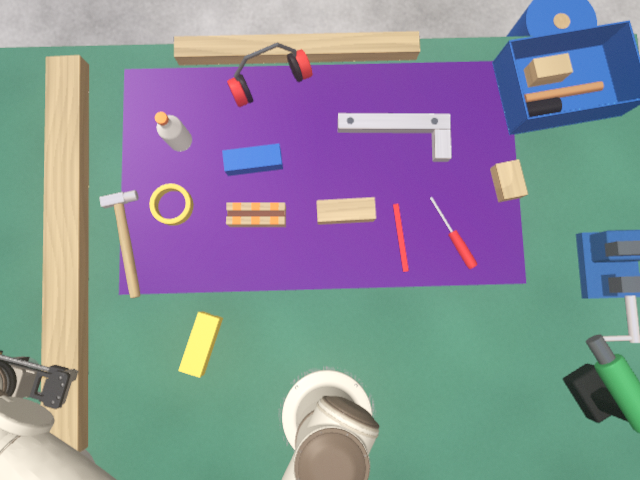

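View pics/wrist0.png

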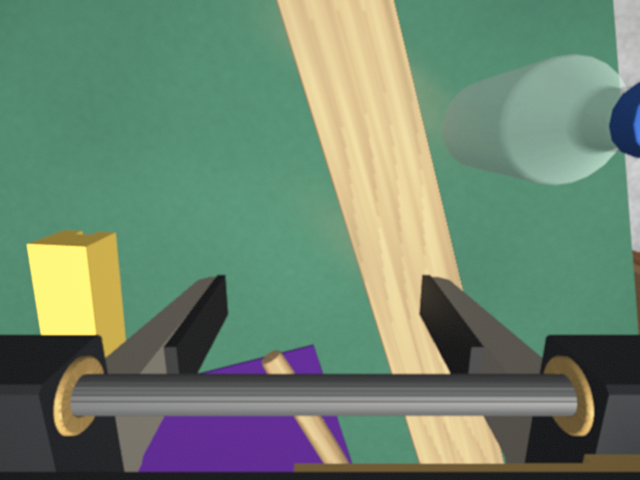

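The scene view shows the upside-down piece as plain wood at about (301,258), with the banded piece beside it at (372,246). In the top view the plain piece is at (346,210). The square's inside corner is at about (433,132), with the long leg running left and the short leg toward the robot. Next I measure both.

```bash
cat > h.py <<'E'
from bench import sensors,cams,robot
import cv2,numpy as np
def snap(n,f=None):
    im=cams.capture(n)
    if f: cv2.imwrite("pics/"+f,im[:,:,::-1])
    return im,cams.camera_params(n)
def ray(p,u,v,z):
    R=np.array(p["R"]);t=np.array(p["t"])
    d=R.T@np.array([(u-p["cx"])/p["fx"],(v-p["cy"])/p["fy"],1]);c=-R.T@t
    return c+d*(z-c[2])/d[2]
def proj(p,X):
    q=np.array(p["R"])@np.array(X)+p["t"];return [p["fx"]*q[0]/q[2]+p["cx"],p["fy"]*q[1]/q[2]+p["cy"]]
E
python3 - <<'E'
from h import *
for n in("top","scene"):
    im=cv2.imread(f"pics/{n}0.png");p=cams.camera_params(n)
    hsv=cv2.cvtColor(im,cv2.COLOR_BGR2HSV)
    notmat=((hsv[...,0]<115)|(hsv[...,0]>150)|(hsv[...,1]<100)).astype(np.uint8)*255
    cs,_=cv2.findContours(notmat,cv2.RETR_LIST,cv2.CHAIN_APPROX_NONE)
    for c in cs:
        a=cv2.contourArea(c)
        if 100<a<9000:
            r=cv2.minAreaRect(c);ap=cv2.approxPolyDP(c,3,True)[:,0]
            print(n,int(a),np.round(r[0]),np.round(r[1]),round(r[2],1),ap.tolist() if len(ap)<12 else '')
    x0,y0=(300,90) if n=="top" else (190,220)
    cv2.imwrite(f"pics/{n}crop.png",cv2.resize(im[y0:y0+150,x0:x0+200],None,fx=4,fy=4,interpolation=cv2.INTER_CUBIC))
E
```

```text
top 259 [124. 272.] [11. 43.] 0.0 [[120, 251], [128, 294], [118, 293]]
top 390 [400. 237.] [69.  7.] 81.4 [[395, 203], [402, 270], [407, 271], [399, 206]]
top 1408 [255. 214.] [24. 60.] 90.0 [[226, 202], [225, 222], [229, 226], [285, 226], [284, 202]]
top 513 [452. 232.] [83. 11.] 59.0 [[430, 197], [470, 269], [477, 263], [464, 241]]
top 1426 [346. 210.] [25. 60.] 87.0 [[374, 197], [318, 199], [317, 223], [373, 221]]
top 588 [172. 204.] [27. 27.] 0.0 [[179, 191], [185, 199], [182, 212], [173, 218], [163, 217], [158, 210], [160, 198], [169, 191]]
top 1455 [171. 204.] [44. 42.] 45.0 [[165, 183], [152, 192], [149, 208], [158, 221], [177, 225], [190, 216], [192, 198], [182, 186]]
top 1259 [252. 159.] [25. 58.] 82.9 [[279, 146], [223, 151], [224, 169], [233, 173], [237, 169], [246, 172], [280, 168]]
top 2692 [394. 137.] [114.  48.] 0.6 [[338, 113], [338, 132], [430, 132], [432, 160], [451, 158], [449, 113]]
top 961 [172. 131.] [47. 26.] 45.0 [[158, 111], [154, 116], [158, 134], [172, 149], [187, 149], [192, 139], [176, 116]]
scene 2717 [266. 320.] [ 46. 114.] 81.9 [[211, 306], [215, 349], [323, 332], [321, 313], [230, 326], [227, 305]]
scene 1157 [390. 281.] [25. 53.] 76.0 [[416, 275], [406, 264], [364, 275], [364, 287], [370, 298], [412, 287]]
scene 124 [441. 246.] [20.  9.] -0.0 [[431, 244], [443, 242], [451, 248], [442, 251]]
scene 1251 [302. 258.] [27. 51.] 80.5 [[323, 243], [277, 249], [280, 275], [325, 267], [327, 253]]
scene 321 [210. 260.] [56.  9.] 45.0 [[191, 240], [192, 249], [228, 282], [209, 253]]
scene 243 [253. 255.] [43.  7.] 72.6 [[246, 235], [255, 273], [260, 276], [250, 236]]
scene 1189 [373. 246.] [26. 51.] 82.4 [[394, 233], [349, 237], [351, 261], [395, 256], [398, 242]]
scene 887 [442. 246.] [31. 35.] 90.0 [[427, 234], [427, 256], [438, 262], [453, 260], [459, 248], [457, 239], [445, 231]]
```

View pics/topcrop.png

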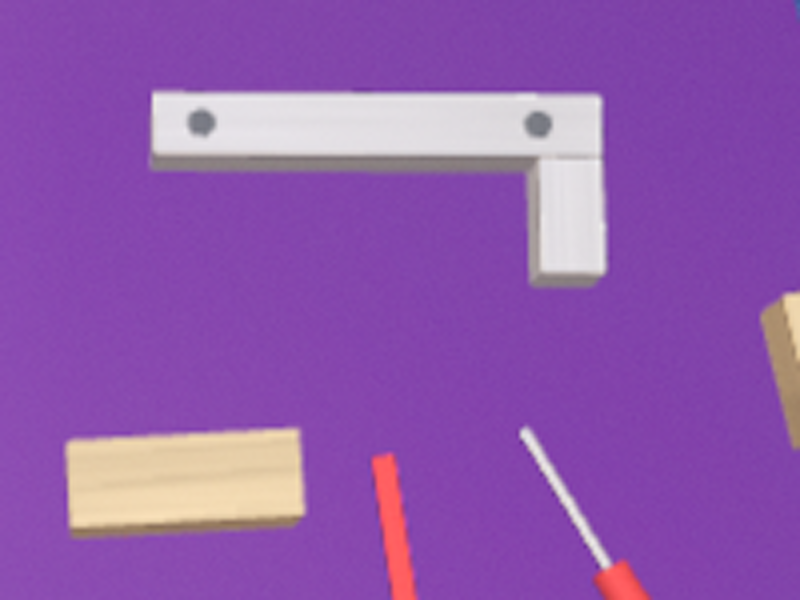

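View pics/scenecrop.png

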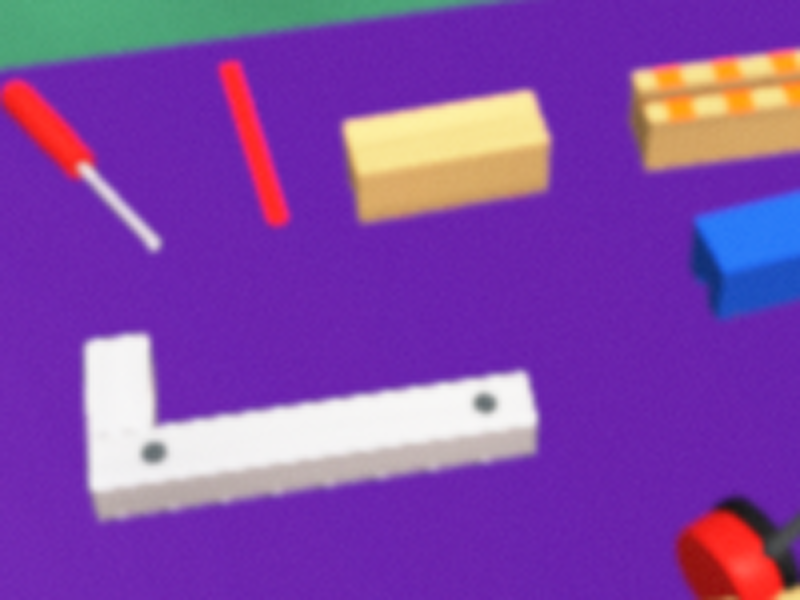

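Run:
```python
from h import *
p=cams.camera_params("top");s=cams.camera_params("scene")
def f(u,v,x0,y0): return x0+(u+.5)/4-.5,y0+(v+.5)/4-.5
sq={k:ray(p,*f(*c,300,90),39) for k,c in dict(endO=(152,92),endI=(151,154),outC=(601,95),inC=(538,158),shI=(540,273),shO=(605,273)).items()}
for k,v in sq.items(): print(k,v[:2].round(1))
for k,c in dict(a=(67,440),b=(299,430),c=(303,517),d=(70,527)).items(): print("pc",ray(p,*f(*c,300,90),55)[:2].round(1))
print("scene")
for k,c in dict(endO=(536,425),endI=(527,373),outC=(92,490),inC=(157,425),shI=(149,335),shO=(86,341)).items(): print(k,ray(s,*f(*c,190,220),39)[:2].round(1))
for k,c in dict(a=(533,92),b=(344,123),c=(356,173),d=(549,140)).items(): print("pc",ray(s,*f(*c,190,220),55)[:2].round(1))
```

```text
endO [733.5 -48. ]
endI [693.4 -46.1]
outC [ 724.8 -328.5]
inC [ 685.  -286.8]
shI [ 611.6 -283.8]
shO [ 610.6 -324. ]
pc [511.3  10.9]
pc [ 513.8 -128.9]
pc [ 460.8 -129.1]
pc [458.4  10.5]
scene
endO [740.5 -48.8]
endI [699.8 -45.3]
outC [ 729.9 -326. ]
inC [ 690.2 -283.1]
shI [ 617.7 -282.2]
shO [ 614.1 -322.9]
pc [464.1  12.9]
pc [ 467.  -128.2]
pc [ 517.3 -127.5]
pc [514.   13.1]
```

```bash
cat >> h.py <<'E'
from scipy.spatial.transform import Rotation as Ro
def tool():
    o=sensors.observe();q=o["tool_rot"];R=Ro.from_quat([q[1],q[2],q[3],q[0]]).as_matrix();return o,R
def show():
    o,R=tool();print("t",o["t"],"j",np.round(o["joint_positions"],2),"tcp",o["eef_pos"].round(1),"F",o["ft_force"].round(1),"w",round(o["gripper_width"],1));print(R.round(3));return o,R
def need(Rt):
    o,R=tool();return np.degrees(Ro.from_matrix(Rt@R.T).as_rotvec())
def target(tilt,yaw,flip=1):
    # jaw along x(rot by yaw); tool x = (0,-sin t,-cos t)*... tilt>0: body on +y side
    t=np.radians(tilt);Z=Ro.from_euler('z',yaw,degrees=True).as_matrix()
    x=Z@np.array([0,-np.sin(t),-np.cos(t)]);y=Z@np.array([flip,0,0.]);return np.stack([x,y,np.cross(x,y)],1)
E
python3 - <<'E'
from h import *
o,R=show()
for fl in(1,-1):
  for t in(0,-30,60): print(fl,t,need(target(t,1,fl)).round(1))
E
```

```text
t 0.15 j [ 1.08  0.16  1.6   0.    1.39 -0.21] tcp [156.4 552.8 213.9] F [-0.2 -0.3  0.1] w 91.8
[[-0.001  0.272  0.962]
 [-0.001  0.962 -0.272]
 [-1.    -0.001 -0.   ]]
1 0 [  0.   -0.1 -73.2]
1 -30 [ 25.5  19.5 -71.4]
1 60 [-50.6 -39.1 -66. ]
-1 0 [1.000e-01 0.000e+00 1.068e+02]
-1 -30 [ 21.3 -27.5 104.1]
-1 60 [-41.9  54.5  95.6]
```

>>> apply_moves --series '[[[20,-40,0],[0,0,-4],1],[[20,-40,0],[0,0,-4],1],[[20,-40,0],[0,0,-4],1],[[20,-40,0],[0,0,-4],1],[[20,-40,0],[0,0,-4],1],[[20,-40,0],[0,0,-4],1],[[20,-40,0],[0,0,-4],1],[[20,-40,0],[0,0,-4],1],[[20,-40,0],[0,0,-4],1],[[20,-40,0],[0,0,-4],1]]'

```text
t: 1.4
eef_pos: [356.9, 151.9, 214.5]
tool_rot: [0.625, 0.332, 0.624, -0.332]
ft_force: [-0.1, 0.3, -0.3]
gripper_width: 92.0
```

>>> apply_moves --series '[[[20,-40,0],[0,0,-4],1],[[20,-40,0],[0,0,-4],1],[[20,-40,0],[0,0,-4],1],[[20,-40,0],[0,0,-4],1],[[20,-40,0],[0,0,-4],1],[[20,-40,0],[0,0,-4],1],[[12,-40,0],[0,0,-4],1],[[0,-13,-20],[8,0,-4],1],[[0,0,-20],[8,0,-1],1],[[0,0,-20],[8,0,0],1],[[0,0,-10],[6,0,0],1],[[0,0,0],[0,0,0],1]]'

```text
t: 2.9
eef_pos: [487.5, -140.3, 142.6]
tool_rot: [0.36, 0.612, 0.614, -0.346]
ft_force: [0.2, 0.0, 0.3]
gripper_width: 91.6
```

Run:
```python
from h import *
o,R=show();print(need(target(-30,1)).round(2), (np.array([488,-84.6,16])-o["eef_pos"]).round(1))
snap("wrist","w1.png");snap("scene","s1.png")
```

```text
t 2.9 j [-0.77  0.26  1.71  0.37  1.54 -0.87] tcp [ 487.5 -140.3  142.6] F [0.2 0.  0.3] w 91.6
[[ 0.007  1.     0.018]
 [ 0.502  0.012 -0.865]
 [-0.865  0.015 -0.501]]
[-0.11  0.83  0.32] [   0.5   55.7 -126.6]
```

View pics/w1.png

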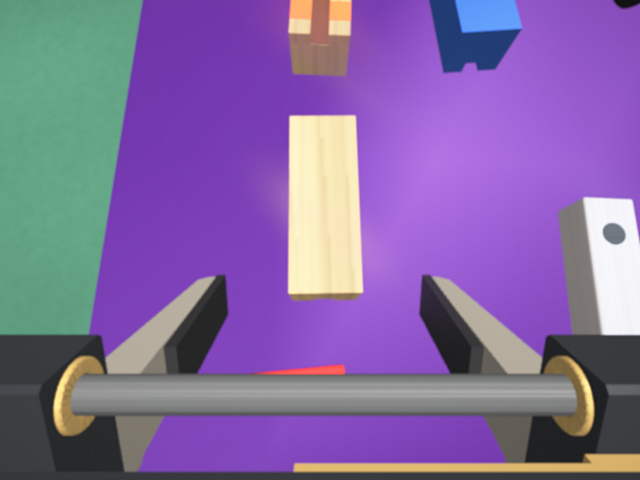

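View pics/s1.png

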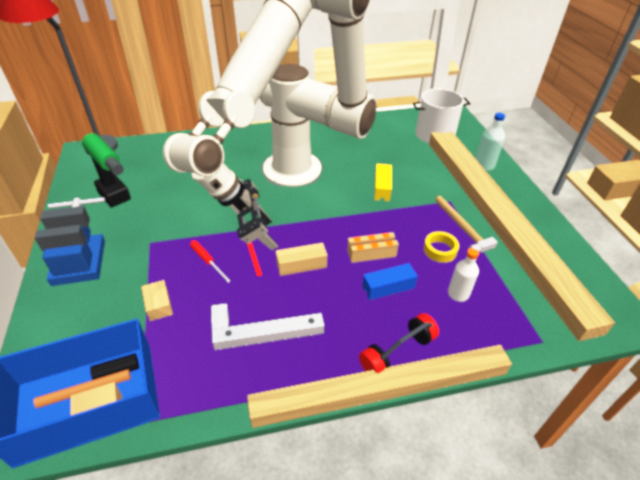

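The wrist view shows the plain piece centred between the fingers, with its right end at about (325,295). I go down and grip.

>>> apply_moves --series '[[[0,0,-30],[0,0.8,0.3],1],[[0,14,-24],[0,0,0],1],[[0,14,-24],[0,0,0],1],[[0,14,-24],[0,0,0],1],[[0,14,-24],[0,0,0],1],[[0,0,0],[0,0,0],0.3],[[0,0,0],[0,0,0],0.3],[[0,0,0],[0,0,0],0.3],[[0,0,0],[0,0,0],0.3],[[0,0,0],[0,0,0],0.3]]' --newtons 30

```text
t: 4.25
eef_pos: [489.0, -84.5, 19.3]
tool_rot: [0.359, 0.607, 0.617, -0.349]
ft_force: [-0.5, -1.3, 3.7]
gripper_width: 52.0
```

>>> apply_moves --series '[[[0,0,30],[0,0,0],0.3],[[0,0,50],[0,0,0],0.3],[[0,0,50],[0,0,0],0.3],[[0,0,0],[0,0,0],0.3]]'

```text
t: 4.75
eef_pos: [490.8, -85.6, 151.9]
tool_rot: [0.362, 0.607, 0.615, -0.349]
ft_force: [0.5, 0.0, -2.8]
gripper_width: 51.7
```

>>> apply_moves --series '[[[11,-8,0],[-9,0,0],0.3],[[11,-8,0],[-9,0,0],0.3],[[11,-8,0],[-9,0,0],0.3],[[11,-8,0],[-9,0,0],0.3],[[11,-8,0],[-9,0,0],0.3],[[11,-8,0],[-9,0,0],0.3],[[11,-8,0],[-9,0,0],0.3],[[11,-8,0],[-9,0,0],0.3],[[11,-8,0],[-9,0,0],0.3],[[11,-4,0],[-9,0,0],0.3],[[0,0,0],[0,0,0],0.3]]'

```text
t: 6.12
eef_pos: [596.1, -158.3, 142.2]
tool_rot: [-0.682, -0.173, -0.195, 0.683]
ft_force: [0.7, -0.6, -1.7]
gripper_width: 51.8
```

Run:
```python
from h import *
o,R=show();print(need(target(60,-2.1)).round(2), (np.array([600,-160,99])-o["eef_pos"]).round(1))
snap("scene","s2.png");snap("top","t2.png")
```

```text
t 6.125 j [ 0.    0.53  1.63 -1.12  1.3   0.49] tcp [ 596.1 -158.3  142.2] F [ 0.7 -0.6 -1.7] w 51.8
[[-0.01   1.     0.03 ]
 [-0.865  0.006 -0.502]
 [-0.502 -0.031  0.864]]
[-0.19 -1.75 -2.45] [  3.9  -1.7 -43.2]
```

View pics/s2.png

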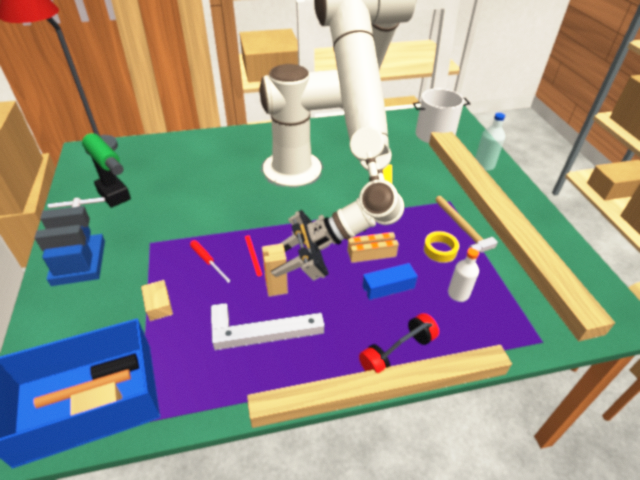

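View pics/t2.png

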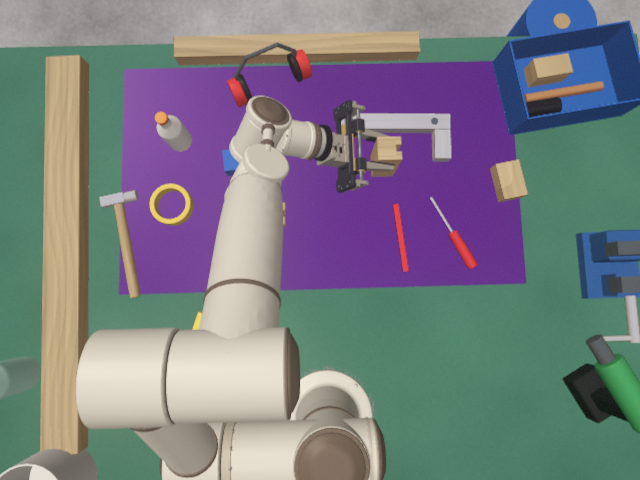

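The scene view shows the piece held upright near (275,270). In the top view its groove faces right at (387,155). I lower it onto its end.

>>> apply_moves --series '[[[3,-1,-12],[-0.2,-1.7,-2.4],0.3],[[0,0,-12],[0,0,0],0.3],[[0,0,-10],[0,0,0],0.3],[[0,0,-3],[0,0,0],0.3],[[0,0,0],[0,0,0],0.3]]'

```text
t: 6.85
eef_pos: [601.4, -160.8, 111.5]
tool_rot: [-0.671, -0.189, -0.175, 0.695]
ft_force: [-0.3, 0.3, -2.3]
gripper_width: 51.7
```

>>> apply_moves --series '[[[0,0,-2],[0,0,0],0.3],[[0,0,-1],[0,0,0],0.3]]'

```text
t: 7.1
eef_pos: [601.7, -160.7, 108.8]
tool_rot: [-0.671, -0.189, -0.175, 0.695]
ft_force: [-0.2, -0.9, -2.4]
gripper_width: 51.8
```

>>> apply_moves --series '[[[0,0,-1],[0,0,0],0.3],[[0,0,0],[0,0,0],0.3]]'

```text
t: 7.35
eef_pos: [601.6, -160.7, 107.5]
tool_rot: [-0.671, -0.189, -0.175, 0.695]
ft_force: [-0.7, 0.7, -2.1]
gripper_width: 52.0
```

Run:
```python
from h import *
o,R=show();print(need(target(60,-2.1)).round(2), (np.array([600,-160,99])-o["eef_pos"]).round(1))
```

```text
t 7.35 j [-0.    0.61  1.6  -1.12  1.29  0.59] tcp [ 601.6 -160.7  107.5] F [-0.7  0.7 -2.1] w 52.0
[[-0.028  0.999 -0.027]
 [-0.867 -0.038 -0.497]
 [-0.497  0.01   0.868]]
[0.2  0.56 0.06] [-1.6  0.7 -8.5]
```

>>> apply_moves --series '[[[0,0,-3],[0.2,0.5,0],0.3],[[0,0,-1.5],[0,0,0],0.3],[[0,0,0],[0,0,0],0.3]]'

```text
t: 7.72
eef_pos: [601.5, -160.8, 102.8]
tool_rot: [-0.67, -0.187, -0.179, 0.696]
ft_force: [-0.1, -0.4, -2.5]
gripper_width: 52.0
```

>>> apply_moves --series '[[[0,0,-1],[0,0,0],0.3],[[0,0,-1],[0,0,0],0.3]]'

```text
t: 7.98
eef_pos: [601.6, -160.7, 101.1]
tool_rot: [-0.67, -0.187, -0.179, 0.696]
ft_force: [0.6, -0.6, -2.4]
gripper_width: 52.3
```

>>> apply_moves --series '[[[0,0,-1],[0,0,0],0.3],[[0,0,0],[0,0,0],0.3]]'

```text
t: 8.22
eef_pos: [601.5, -160.8, 100.0]
tool_rot: [-0.67, -0.187, -0.179, 0.696]
ft_force: [-0.3, -1.0, -1.4]
gripper_width: 51.9
```

Run:
```python
from h import *
show()
snap("scene","s3.png")
im=cv2.imread("pics/s3.png")[200:350,190:390];cv2.imwrite("pics/s3c.png",cv2.resize(im,None,fx=4,fy=4))
```

```text
t 8.225 j [-0.    0.62  1.59 -1.12  1.29  0.59] tcp [ 601.5 -160.8  100. ] F [-0.3 -1.  -1.4] w 51.9
[[-0.032  0.999 -0.02 ]
 [-0.865 -0.038 -0.5  ]
 [-0.5    0.001  0.866]]
```

View pics/s3c.png

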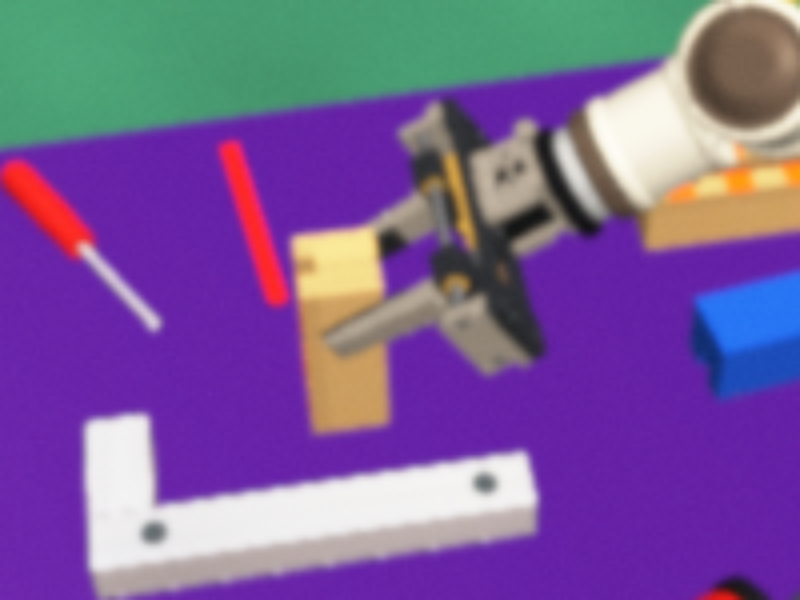

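The crop shows the piece upright with its foot almost on the mat. I keep lowering in 1 mm steps until contact.

>>> apply_moves --series '[[[0,0,-1],[0,0,0],0.3],[[0,0,0],[0,0,0],0.3]]'

```text
t: 8.52
eef_pos: [601.5, -160.7, 99.0]
tool_rot: [-0.67, -0.187, -0.179, 0.696]
ft_force: [0.4, -0.1, -2.8]
gripper_width: 51.9
```

>>> apply_moves --series '[[[0,0,-1],[0,0,0],0.3],[[0,0,0],[0,0,0],0.3]]'

```text
t: 8.78
eef_pos: [601.7, -160.8, 98.7]
tool_rot: [-0.67, -0.187, -0.179, 0.696]
ft_force: [-2.0, 0.9, 1.3]
gripper_width: 51.8
```

>>> apply_moves --series '[[[0,0,0],[0,0,0],0.6],[[0,0,0],[0,0,0],0.75],[[0,0,0],[0,0,0],1],[[0,0,0],[0,0,0],1],[[0,17,10],[0,0,0],1],[[0,35,20],[0,0,0],1],[[0,35,20],[0,0,0],1],[[0,0,50],[0,0,0],1],[[0,0,50],[0,0,0],1],[[0,0,0],[0,0,0],1]]'

```text
t: 10.02
eef_pos: [603.9, -72.3, 254.3]
tool_rot: [-0.671, -0.191, -0.176, 0.694]
ft_force: [0.2, -0.2, 0.4]
gripper_width: 91.9
```

Run:
```python
from h import *
show()
snap("scene","s4.png")
snap("top","t4.png")
im=np.hstack([cv2.resize(cv2.imread("pics/s4.png")[200:350,200:350],None,fx=2.6,fy=2.6),cv2.resize(cv2.imread("pics/t4.png")[80:230,320:470],None,fx=2.6,fy=2.6)])
cv2.imwrite("pics/c4.png",im)
```

```text
t 10.025 j [ 0.14  0.45  1.49 -1.02  1.53  0.41] tcp [603.9 -72.3 254.3] F [ 0.2 -0.2  0.4] w 91.9
[[-0.026  0.999 -0.028]
 [-0.865 -0.036 -0.5  ]
 [-0.501  0.012  0.865]]
```

View pics/c4.png

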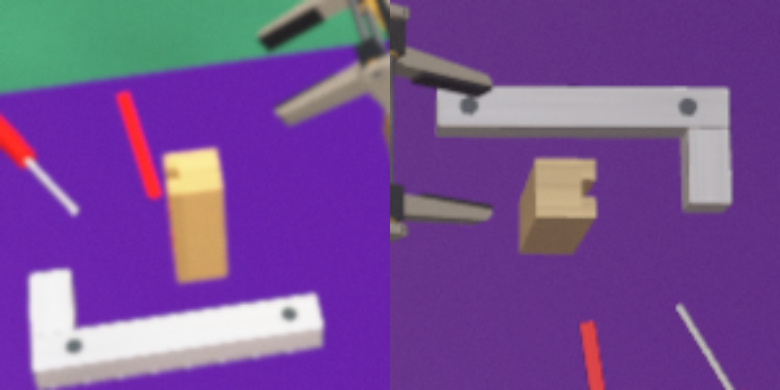

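The piece stands free, with its groove facing −y (right). Next I locate its top face.

Run:
```python
from h import *
p=cams.camera_params("top")
for u,v in((375.8,141.2),(399.2,141.2),(399.2,163.4),(375.6,163.6)): print(ray(p,u,v,143).round(1))
s=cams.camera_params("scene")
for x,y in((164,154),(218,149),(223,184),(170,193)): print(ray(s,200+x/2.6,200+y/2.6,143).round(1))
print(need(target(-60,-2.1)).round(1))
for t in (45,30,0,-30,-60): print(t, need(target(t,-2.1)).round(1))
```

```text
[ 625.8 -126.7  143. ]
[ 624.5 -179.8  143. ]
[ 572.9 -177.4  143. ]
[ 573.8 -124.1  143. ]
[ 577.1 -173.6  143. ]
[ 581.4 -120.1  143. ]
[ 628.4 -123.1  143. ]
[ 629.3 -174.9  143. ]
[119.9  -4.3   0.2]
45 [14.9 -0.4  0. ]
30 [29.9 -1.   0.1]
0 [59.9 -2.1  0.1]
-30 [89.9 -3.2  0.1]
-60 [119.9  -4.3   0.2]
```

>>> apply_moves --series '[[[0,-10,10],[8,-0.3,0],1],[[0,-14,0],[10,-0.3,0],1],[[0,-14,0],[10,-0.3,0],1],[[0,-14,0],[10,-0.4,0],1],[[0,-14,0],[10,-0.4,0],1],[[0,-14,0],[10,-0.4,0],1],[[0,-14,0],[10,-0.4,0],1],[[0,-14,0],[10,-0.4,0],1],[[0,-14,0],[10,-0.4,0],1],[[0,-14,0],[10,-0.4,0],1],[[-2,-14,0],[10,-0.4,0],1],[[-2,-14,0],[10,-0.4,0],1]]'

```text
t: 11.62
eef_pos: [597.1, -238.1, 256.8]
tool_rot: [0.188, 0.694, 0.667, -0.195]
ft_force: [0.2, 1.0, -0.0]
gripper_width: 92.3
```

Run:
```python
from h import *
o,R=show();print(need(target(-60,-2.1)).round(2), (np.array([598,-242,155.6])-o["eef_pos"]).round(1))
snap("scene","s5.png")
```

```text
t 11.625 j [-0.87  0.78  0.99  0.73  2.11 -0.69] tcp [ 597.1 -238.1  256.8] F [ 0.2  1.  -0. ] w 92.3
[[ 0.033  0.999 -0.02 ]
 [ 0.852 -0.039 -0.521]
 [-0.522  0.001 -0.853]]
[ 1.45 -0.03  0.12] [   0.9   -3.9 -101.2]
```

View pics/s5.png

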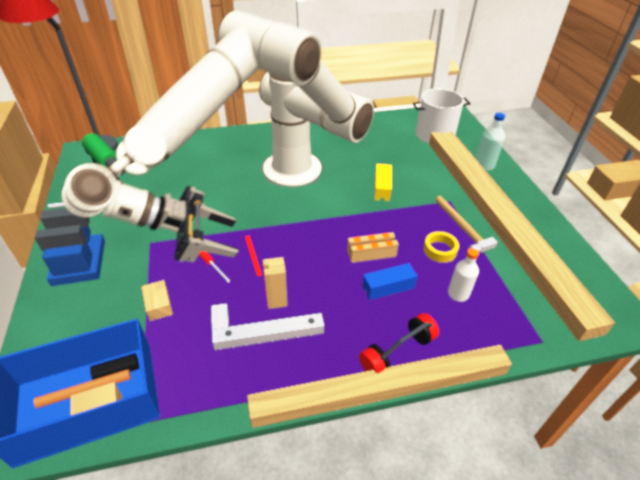

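>>> apply_moves --series '[[[0.5,-4,-50],[1.4,0,0],1],[[0.5,0,-51],[0,0,0],1],[[0,0,0],[0,0,0],1]]'

```text
t: 12.05
eef_pos: [596.5, -239.0, 151.6]
tool_rot: [0.177, 0.695, 0.671, -0.189]
ft_force: [0.3, 0.9, 0.8]
gripper_width: 91.8
```

Run:
```python
from h import *
o,R=show();print(need(target(-60,-2.1)).round(2), (np.array([601.8,-138.3,95.6])-o["eef_pos"]).round(1))
snap("wrist","w6.png")
```

```text
t 12.05 j [-0.88  0.9   1.02  0.69  2.02 -0.8 ] tcp [ 596.5 -239.   151.6] F [0.3 0.9 0.8] w 91.8
[[ 0.029  0.999 -0.026]
 [ 0.865 -0.038 -0.5  ]
 [-0.5   -0.008 -0.866]]
[ 0.   -0.48  0.08] [  5.3 100.7 -56. ]
```

View pics/w6.png

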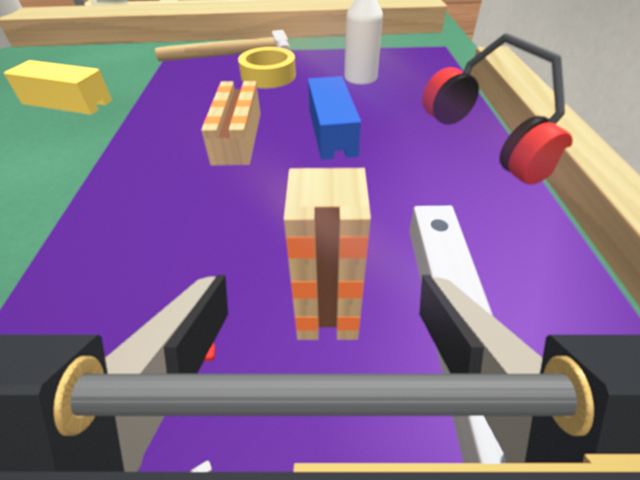

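The wrist view shows the banded, grooved face at (327,260), centred between the fingers. I approach and grip.

>>> apply_moves --series '[[[1.3,25,-14],[0,-0.5,0],1],[[1.3,25,-14],[0,0,0],1],[[1.3,25,-14],[0,0,0],1],[[1.3,25,-14],[0,0,0],1],[[0,0,0],[0,0,0],1],[[0,0,0],[0,0,0],0.3],[[0,0,0],[0,0,0],0.3],[[0,0,0],[0,0,0],0.3],[[0,0,0],[0,0,0],0.3],[[0,0,0],[0,0,0],0.3]]' --newtons 30

```text
t: 13.35
eef_pos: [603.8, -142.1, 101.2]
tool_rot: [0.186, 0.696, 0.668, -0.186]
ft_force: [-0.9, -1.3, 0.8]
gripper_width: 52.0
```

>>> apply_moves --series '[[[0,0,25],[0,0,0],0.3],[[0,0,40],[0,0,0],0.3],[[0.7,0,5],[-9,0.3,0],0.3],[[0.7,0,0],[-9,0.3,0],0.3],[[0.7,0,0],[-9,0.3,0],0.3],[[0.7,0,0],[-9,0.3,0],0.3],[[0.7,0,0],[-9,0.3,0],0.3],[[0.7,0,0],[-9,0.3,0],0.3],[[0.7,0,0],[-9,0.3,0],0.3],[[0.7,0,0],[-9,0.3,0],0.3],[[0.7,0,0],[-9,0.3,0],0.3],[[0.7,0,0],[-9,0.3,0],0.3]]'

```text
t: 14.85
eef_pos: [611.0, -141.0, 173.3]
tool_rot: [-0.609, -0.356, -0.342, 0.621]
ft_force: [-0.2, 0.1, -2.2]
gripper_width: 52.0
```

Run:
```python
from h import *
o,R=show();print(need(target(30,-2.1)).round(2), (np.array([611,-144.5,20.6])-o["eef_pos"]).round(1))
snap("scene","s7.png")
```

```text
t 14.85 j [-0.16  0.33  1.57 -0.57  1.21  0.07] tcp [ 611.  -141.   173.3] F [-0.2  0.1 -2.2] w 52.0
[[-0.005  1.    -0.026]
 [-0.512 -0.025 -0.859]
 [-0.859  0.009  0.512]]
[ 0.78  0.47 -0.67] [  -0.    -3.5 -152.7]
```

View pics/s7.png

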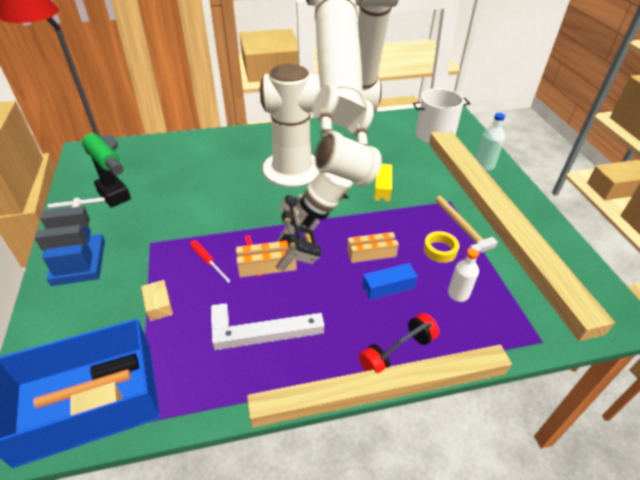

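The scene view shows the piece held with its orange bands up at (266,255). I lower it in front of the long leg.

>>> apply_moves --series '[[[0,-2,-30],[0.4,0.3,-0.6],0.3],[[0,-1,-40],[0,0,0],0.3],[[0,0,-40],[0,0,0],0.3],[[0,0,-20],[0,0,0],0.3],[[0,0,-8],[0,0,0],0.3],[[0,0,-3],[0,0,0],0.3],[[0,0,0],[0,0,0],0.3]]'

```text
t: 15.78
eef_pos: [611.8, -144.9, 31.5]
tool_rot: [-0.603, -0.359, -0.346, 0.623]
ft_force: [0.7, -0.2, -1.3]
gripper_width: 52.0
```

Run:
```python
from h import *
o,R=show();print(need(target(30.5,-2.1)).round(2), (np.array([611,-144.5,20.6])-o["eef_pos"]).round(1))
snap("scene","s8.png")
cv2.imwrite("pics/s8c.png",cv2.resize(cv2.imread("pics/s8.png")[200:350,190:390],None,fx=4,fy=4))
```

```text
t 15.775 j [-0.17  0.53  1.61 -0.63  1.02  0.21] tcp [ 611.8 -144.9   31.5] F [ 0.7 -0.2 -1.3] w 52.0
[[-0.015  0.999 -0.03 ]
 [-0.502 -0.034 -0.864]
 [-0.865  0.002  0.503]]
[-0.33  0.12 -0.15] [ -0.8   0.4 -10.9]
```

View pics/s8c.png

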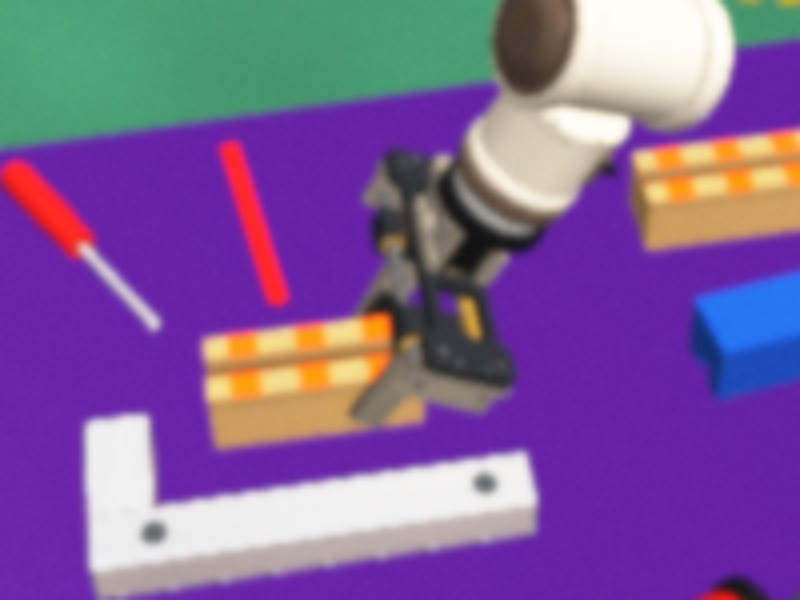

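>>> apply_moves --series '[[[0,0,-4],[0,0,0],0.3],[[0,0,-3],[0,0,0],0.3],[[0,0,0],[0,0,0],0.3]]'

```text
t: 16.2
eef_pos: [610.5, -144.6, 22.7]
tool_rot: [-0.602, -0.358, -0.347, 0.623]
ft_force: [-0.2, 0.1, -1.5]
gripper_width: 52.0
```

>>> apply_moves --series '[[[0,0,-1.5],[0,0,0],0.3],[[0,0,0],[0,0,0],0.3]]'

```text
t: 16.45
eef_pos: [610.7, -144.7, 21.5]
tool_rot: [-0.602, -0.358, -0.347, 0.623]
ft_force: [-0.1, 0.4, -1.7]
gripper_width: 52.1
```

>>> apply_moves --series '[[[0,0,-1],[0,0,0],0.3],[[0,0,0],[0,0,0],0.3]]'

```text
t: 16.7
eef_pos: [610.9, -144.8, 20.7]
tool_rot: [-0.602, -0.359, -0.347, 0.623]
ft_force: [-0.6, 1.0, -1.4]
gripper_width: 51.5
```

>>> apply_moves --series '[[[0,0,-1],[0,0,0],0.3],[[0,0,0],[0,0,0],0.3]]'

```text
t: 16.95
eef_pos: [611.0, -144.8, 20.1]
tool_rot: [-0.602, -0.359, -0.347, 0.623]
ft_force: [-0.4, 1.9, 2.1]
gripper_width: 52.1
```

>>> apply_moves --series '[[[0,0,-1],[0,0,0],0.3],[[0,0,0],[0,0,0],0.3]]'

```text
t: 17.2
eef_pos: [611.1, -144.8, 20.0]
tool_rot: [-0.603, -0.358, -0.346, 0.623]
ft_force: [-1.1, 4.4, 6.9]
gripper_width: 52.2
```

>>> apply_moves --series '[[[0,0,-1],[0,0,0],0.3],[[0,0,0],[0,0,0],0.3]]'

```text
t: 17.45
eef_pos: [611.2, -144.8, 19.9]
tool_rot: [-0.602, -0.358, -0.346, 0.624]
ft_force: [-5.6, 6.2, 12.7]
gripper_width: 51.9
```

>>> apply_moves --series '[[[0,0,2],[0,0,0],0.3],[[0,0,0],[0,0,0],0.6],[[0,0,0],[0,0,0],0.8],[[0,0,0],[0,0,0],0.9],[[0,0,0],[0,0,0],0.9],[[0,10,17],[0,0,0],0.9],[[0,20,35],[0,0,0],0.9],[[0,20,35],[0,0,0],0.9],[[0,0,30],[8,0,0],0.5],[[0,0,0],[10,0,0],0],[[0,0,0],[10,0,0],0],[[0,0,0],[3,0,0],0]]'

```text
t: 18.95
eef_pos: [611.7, -96.2, 139.1]
tool_rot: [0.485, 0.508, 0.5, -0.507]
ft_force: [-0.4, 0.9, -0.8]
gripper_width: 45.0
```

Run:
```python
from h import *
o,R=show();print(need(target(0,-2.1)).round(2))
snap("scene","s9.png")
snap("top","t9.png")
a=cv2.resize(cv2.imread("pics/s9.png")[200:350,200:350],None,fx=2.6,fy=2.6)
b=cv2.resize(cv2.imread("pics/t9.png")[90:240,320:470],None,fx=2.6,fy=2.6)
cv2.imwrite("pics/c9.png",np.hstack([a,b]))
```

```text
t 18.95 j [-0.36  0.35  1.52  0.01  1.29 -0.33] tcp [611.7 -96.2 139.1] F [-0.4  0.9 -0.8] w 45.0
[[-0.014  0.999 -0.031]
 [ 0.017 -0.031 -0.999]
 [-1.    -0.014 -0.016]]
[-0.96 -0.78 -0.34]
```

View pics/c9.png

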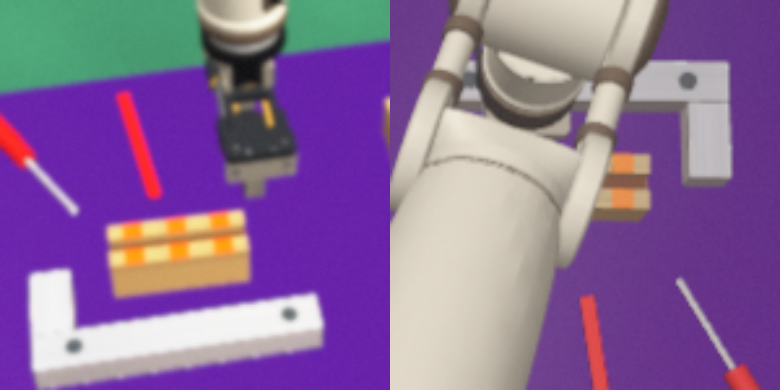

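The piece lies banded face up, about 50 mm in front of the long leg. I close the fingers and move in front of its near side to push.

>>> apply_moves --series '[[[-20,-26,0],[-0.9,-1.8,-0.3],0],[[-20,-26,0],[0,-2,0],0],[[-20,-25,0],[0,0,0],0],[[0,0,-40],[0,0,0],0],[[0,0,-40],[0,0,0],0],[[0,0,-35],[0,0,0],0],[[0,0,-8],[0,0,0],0],[[0,0,0],[0,0,0],0]]'

```text
t: 20.05
eef_pos: [551.3, -171.2, 14.3]
tool_rot: [0.504, 0.52, 0.479, -0.496]
ft_force: [-0.4, 0.2, -0.8]
gripper_width: 0.3
```

Run:
```python
from h import *
o,R=show()
snap("scene","s10.png")
im=cv2.imread("pics/s10.png")
cv2.imwrite("pics/c10.png",cv2.resize(im[200:350,190:390],None,fx=4,fy=4))
```

```text
t 20.05 j [-0.52  0.37  1.78  0.03  0.95 -0.51] tcp [ 551.3 -171.2   14.3] F [-0.4  0.2 -0.8] w 0.3
[[ 0.049  0.998 -0.033]
 [-0.001 -0.033 -0.999]
 [-0.999  0.049 -0.   ]]
```

View pics/c10.png

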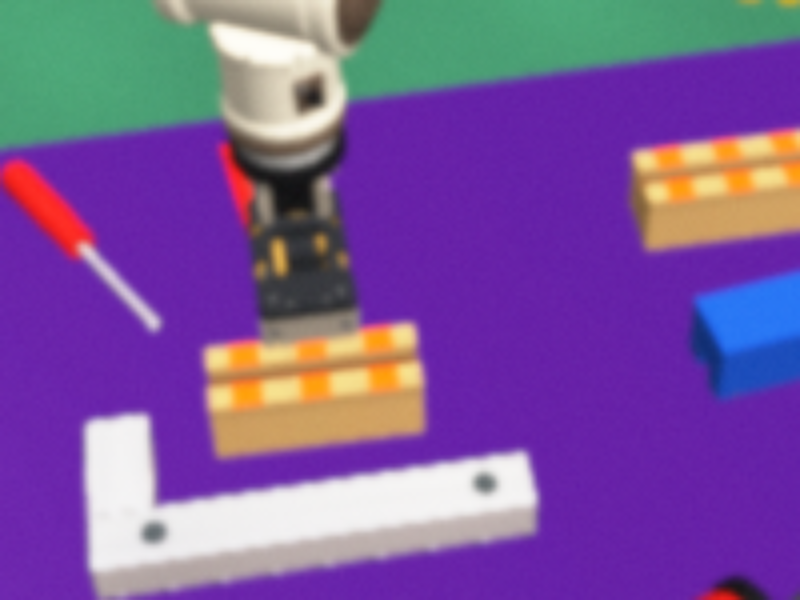

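>>> apply_moves --series '[[[5,0,0],[0,0,0],0],[[5,0,0],[0,0,0],0],[[5,0,0],[0,0,0],0],[[5,0,0],[0,0,0],0],[[5,0,0],[0,0,0],0],[[5,0,0],[0,0,0],0],[[5,0,0],[0,0,0],0],[[5,0,0],[0,0,0],0],[[5,0,0],[0,0,0],0],[[5,0,0],[0,0,0],0],[[5,0,0],[0,0,0],0],[[4,0,0],[0,0,0],0]]'

```text
t: 21.6
eef_pos: [610.1, -171.7, 13.6]
tool_rot: [0.503, 0.521, 0.479, -0.496]
ft_force: [-2.4, -0.4, 2.0]
gripper_width: 0.2
```

>>> apply_moves --series '[[[1,0,0],[0,0,0],0],[[1,0,0],[0,0,0],0]]'

```text
t: 21.85
eef_pos: [611.7, -171.7, 13.6]
tool_rot: [0.503, 0.521, 0.479, -0.496]
ft_force: [-2.7, -0.0, 2.0]
gripper_width: 0.1
```

Run:
```python
from h import *
o,R=show()
snap("scene","s11.png")
im=cv2.imread("pics/s11.png")
cv2.imwrite("pics/c11.png",cv2.resize(im[200:350,190:390],None,fx=4,fy=4))
```

```text
t 21.85 j [-0.47  0.5   1.6   0.03  1.   -0.45] tcp [ 611.7 -171.7   13.6] F [-2.7 -0.   2. ] w 0.1
[[ 0.049  0.998 -0.034]
 [-0.001 -0.034 -0.999]
 [-0.999  0.049 -0.001]]
```

View pics/c11.png

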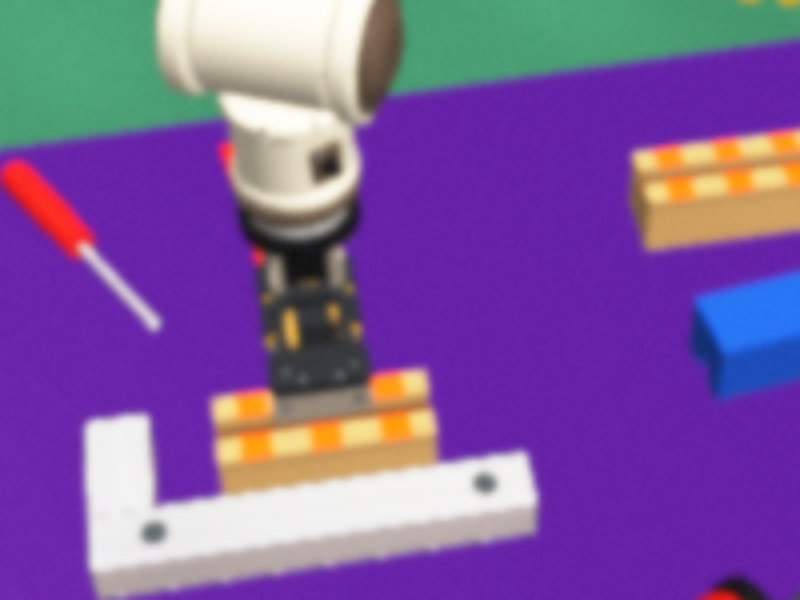

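The crop shows the piece sliding squarely, with a few millimetres left before the long leg. I continue in small steps.

>>> apply_moves --series '[[[2,0,0],[0,0,0],0],[[2,0,0],[0,0,0],0]]'

```text
t: 22.15
eef_pos: [615.9, -171.7, 13.6]
tool_rot: [0.503, 0.521, 0.479, -0.496]
ft_force: [-1.7, 0.7, 2.2]
gripper_width: 0.4
```

>>> apply_moves --series '[[[1,0,0],[0,0,0],0],[[1,0,0],[0,0,0],0]]'

```text
t: 22.4
eef_pos: [617.8, -171.7, 13.6]
tool_rot: [0.503, 0.521, 0.479, -0.496]
ft_force: [-2.4, 0.4, 2.4]
gripper_width: 0.2
```

>>> apply_moves --series '[[[1,0,0],[0,0,0],0],[[1,0,0],[0,0,0],0]]'

```text
t: 22.65
eef_pos: [619.9, -171.7, 13.6]
tool_rot: [0.503, 0.521, 0.479, -0.496]
ft_force: [-1.5, -0.7, 1.1]
gripper_width: 0.6
```

>>> apply_moves --series '[[[1,0,0],[0,0,0],0],[[1,0,0],[0,0,0],0]]'

```text
t: 22.9
eef_pos: [621.8, -171.8, 13.6]
tool_rot: [0.503, 0.521, 0.479, -0.496]
ft_force: [-2.1, 0.3, 1.7]
gripper_width: 0.8
```

>>> apply_moves --series '[[[1,0,0],[0,0,0],0]]'

```text
t: 23.02
eef_pos: [622.9, -171.7, 13.6]
tool_rot: [0.503, 0.521, 0.479, -0.496]
ft_force: [-2.8, 0.5, 1.5]
gripper_width: 0.5
```

>>> apply_moves --series '[[[1,0,0],[0,0,0],0]]'

```text
t: 23.15
eef_pos: [623.9, -171.8, 13.6]
tool_rot: [0.503, 0.521, 0.479, -0.496]
ft_force: [-1.5, 1.1, 1.8]
gripper_width: 0.3
```

Run:
```python
from h import *
o,R=show()
snap("scene","s12.png")
im=cv2.imread("pics/s12.png")
cv2.imwrite("pics/c12.png",cv2.resize(im[200:350,190:390],None,fx=4,fy=4))
```

```text
t 23.15 j [-0.47  0.52  1.56  0.03  1.01 -0.44] tcp [ 623.9 -171.8   13.6] F [-1.5  1.1  1.8] w 0.3
[[ 0.049  0.998 -0.034]
 [-0.001 -0.034 -0.999]
 [-0.999  0.049 -0.001]]
```

View pics/c12.png

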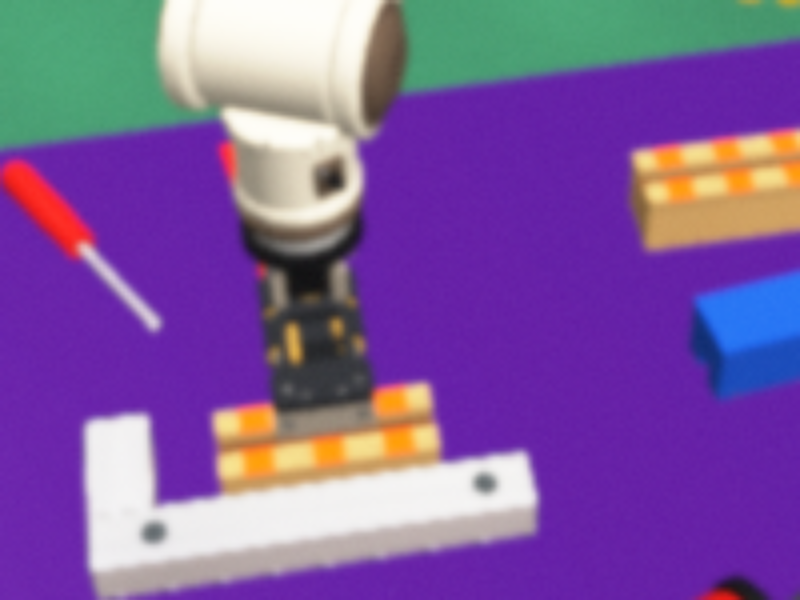

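>>> apply_moves --series '[[[1,0,0],[0,0,0],0],[[1,0,0],[0,0,0],0]]'

```text
t: 23.45
eef_pos: [625.5, -171.9, 13.5]
tool_rot: [0.503, 0.52, 0.479, -0.496]
ft_force: [-6.1, -0.2, 3.6]
gripper_width: 0.2
```

>>> apply_moves --series '[[[1,0,0],[0,0,0],0]]'

```text
t: 23.58
eef_pos: [625.5, -171.9, 13.5]
tool_rot: [0.503, 0.52, 0.48, -0.497]
ft_force: [-10.3, -0.7, 8.1]
gripper_width: 0.2
```

>>> apply_moves --series '[[[1,0,0],[0,0,0],0]]'

```text
t: 23.7
eef_pos: [625.5, -171.9, 13.6]
tool_rot: [0.502, 0.519, 0.481, -0.497]
ft_force: [-15.6, -1.0, 10.9]
gripper_width: 0.1
```

>>> apply_moves --series '[[[1,0,0],[0,0,0],0]]'

```text
t: 23.82
eef_pos: [625.4, -171.9, 13.6]
tool_rot: [0.501, 0.519, 0.482, -0.498]
ft_force: [-19.5, 0.0, 13.7]
gripper_width: 0.6
```

It is in contact with the long leg: the finger stopped at x = 625.5 and the force rose to 19.5 N. I back off and go round to the left end.

>>> apply_moves --series '[[[-5,0,0],[0,0,0],0],[[-12,0,0],[0,0,0],0],[[0,0,30],[0,0,0],0],[[0,0,40],[0,1.4,0],0],[[0,20,20],[-1.5,1.4,0],0],[[14,30,0],[-1.5,0,0],0],[[40,40,0],[0,0,0],0],[[0,0,0],[0,0,0],0]]'

```text
t: 24.82
eef_pos: [667.2, -78.7, 103.3]
tool_rot: [-0.506, -0.495, -0.479, 0.52]
ft_force: [-0.0, -0.3, -0.1]
gripper_width: 0.2
```

Run:
```python
from h import *
o,R=show();print(need(target(3,-2.1)).round(2))
snap("scene","s13.png");snap("wrist","w13.png")
im=cv2.imread("pics/s13.png")
cv2.imwrite("pics/c13.png",cv2.resize(im[200:350,190:390],None,fx=4,fy=4))
```

```text
t 24.825 j [-0.27  0.49  1.41 -0.05  1.23 -0.23] tcp [667.2 -78.7 103.3] F [-0.  -0.3 -0.1] w 0.2
[[ 0.002  1.    -0.03 ]
 [-0.052 -0.03  -0.998]
 [-0.999  0.003  0.052]]
[ 0.    0.19 -0.4 ]
```

View pics/c13.png

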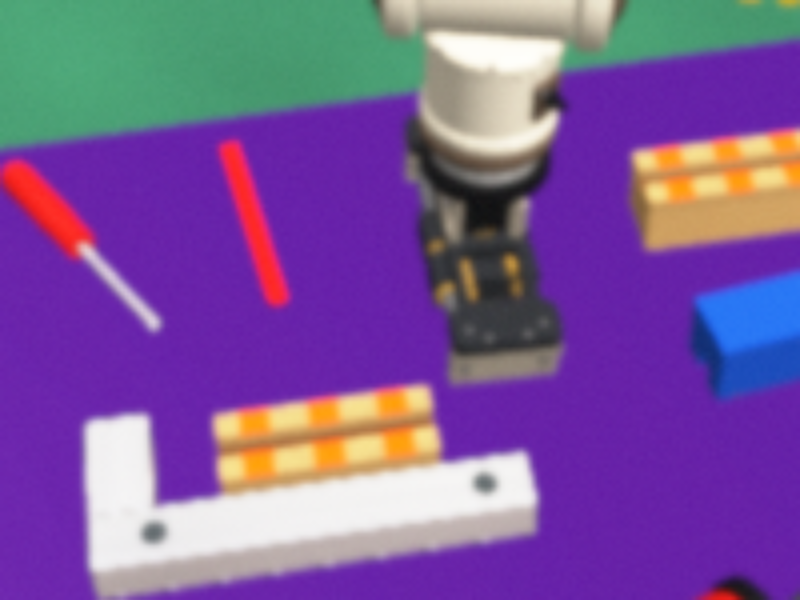

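View pics/w13.png

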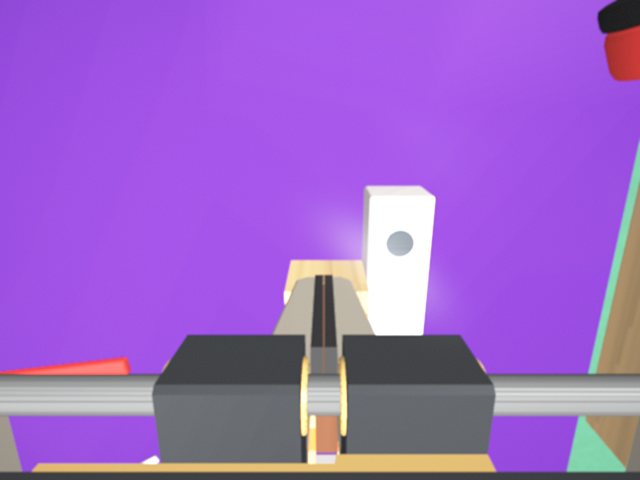

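Run:
```python
from h import *
s=cams.camera_params("scene");w=cams.camera_params("wrist")
f=lambda u,v:(190+(u+.5)/4-.5,200+(v+.5)/4-.5)
for n,c in dict(farL=(440,428),nearL=(431,384),nearR=(213,415),farR=(219,460)).items(): print(n,ray(s,*f(*c),55).round(1))
for n,c,z in(("inC",(157,510),39),("endI",(529,453),39),("shI",(149,414),39)): print(n,ray(s,*f(*c),z).round(1))
for c in((291,262),(362,262)): print(ray(w,*c,55).round(1))
print(ray(w,364,190,39).round(1))
print(proj(w,sensors.observe()["eef_pos"]))
```

```text
farL [680.1 -98.9  55. ]
nearL [643.4 -97.8  55. ]
nearR [ 639.1 -240.8   55. ]
farR [ 675.7 -240.9   55. ]
inC [ 694.  -283.4   39. ]
endI [700.1 -44.1  39. ]
shI [ 616.9 -282.2   39. ]
[646.4 -83.2  55. ]
[688.8 -84.7  55. ]
[691.6 -44.4  39. ]
[np.float64(323.01160468968567), np.float64(295.14066591585555)]
```

>>> apply_moves --series '[[[-2,11,0],[0,0,0],0],[[0,0,-40],[0,0,0],0],[[0,0,-40],[0,0,0],0],[[0,0,-9],[0,0,0],0],[[0,0,0],[0,0,0],0]]'

```text
t: 25.55
eef_pos: [663.6, -71.0, 15.0]
tool_rot: [-0.505, -0.495, -0.478, 0.521]
ft_force: [0.3, -0.3, 0.1]
gripper_width: 0.6
```

>>> apply_moves --series '[[[0,-5,0],[0,0,0],0],[[0,-5,0],[0,0,0],0],[[0,-5,0],[0,0,0],0],[[0,-5,0],[0,0,0],0],[[0,-5,0],[0,0,0],0],[[0,-5,0],[0,0,0],0],[[0,-5,0],[0,0,0],0],[[-0.5,-5,0],[0,0,0],0]]'

```text
t: 26.55
eef_pos: [663.4, -110.4, 14.8]
tool_rot: [-0.505, -0.495, -0.478, 0.521]
ft_force: [-0.1, 4.0, 2.5]
gripper_width: 0.1
```

Run:
```python
from h import *
o,R=show()
snap("scene","s14.png")
im=cv2.imread("pics/s14.png")
cv2.imwrite("pics/c14.png",cv2.resize(im[200:350,190:390],None,fx=4,fy=4))
```

```text
t 26.55 j [-0.32  0.6   1.44 -0.06  1.08 -0.26] tcp [ 663.4 -110.4   14.8] F [-0.1  4.   2.5] w 0.1
[[ 0.     0.999 -0.033]
 [-0.052 -0.033 -0.998]
 [-0.999  0.002  0.052]]
```

View pics/c14.png

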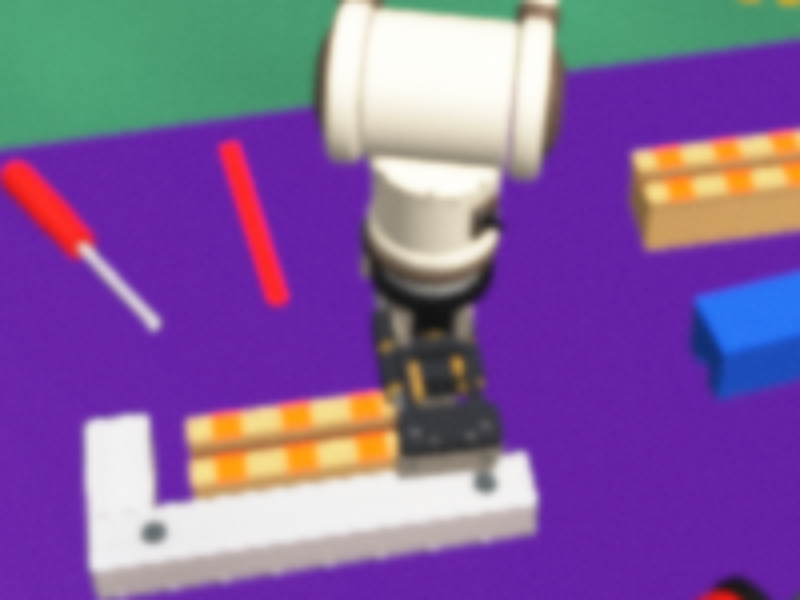

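>>> apply_moves --series '[[[-0.2,-4,0],[0,0,0],0],[[-0.2,-4,0],[0,0,0],0],[[-0.1,-3,0],[0,0,0],0],[[-0.1,-3,0],[0,0,0],0],[[-0.1,-2,0],[0,0,0],0]]'

```text
t: 27.22
eef_pos: [662.7, -127.0, 14.7]
tool_rot: [-0.505, -0.495, -0.478, 0.521]
ft_force: [0.6, 3.7, 3.5]
gripper_width: 0.3
```

>>> apply_moves --series '[[[0,-1,0],[0,0,0],0],[[0,-1,0],[0,0,0],0]]'

```text
t: 27.48
eef_pos: [662.6, -128.7, 14.6]
tool_rot: [-0.505, -0.495, -0.478, 0.521]
ft_force: [0.5, 3.9, 2.7]
gripper_width: 0.7
```

>>> apply_moves --series '[[[0,-1,0],[0,0,0],0],[[0,-1,0],[0,0,0],0]]'

```text
t: 27.72
eef_pos: [662.6, -130.7, 14.6]
tool_rot: [-0.505, -0.495, -0.478, 0.521]
ft_force: [-0.1, 2.9, 2.9]
gripper_width: 0.4
```

>>> apply_moves --series '[[[0,-1,0],[0,0,0],0]]'

```text
t: 27.85
eef_pos: [662.6, -131.8, 14.6]
tool_rot: [-0.505, -0.495, -0.478, 0.521]
ft_force: [0.2, 3.2, 3.1]
gripper_width: 0.5
```

>>> apply_moves --series '[[[0,-1,0],[0,0,0],0]]'

```text
t: 27.98
eef_pos: [662.6, -132.9, 14.6]
tool_rot: [-0.505, -0.495, -0.478, 0.521]
ft_force: [-0.5, 3.5, 3.7]
gripper_width: 0.5
```

>>> apply_moves --series '[[[0,-1,0],[0,0,0],0]]'

```text
t: 28.1
eef_pos: [662.6, -133.8, 14.6]
tool_rot: [-0.505, -0.495, -0.478, 0.521]
ft_force: [-0.0, 3.4, 2.9]
gripper_width: 0.3
```

>>> apply_moves --series '[[[0,-1,0],[0,0,0],0]]'

```text
t: 28.22
eef_pos: [662.6, -134.8, 14.6]
tool_rot: [-0.505, -0.495, -0.478, 0.521]
ft_force: [0.0, 2.9, 2.2]
gripper_width: 0.3
```

>>> apply_moves --series '[[[0,-1,0],[0,0,0],0]]'

```text
t: 28.35
eef_pos: [662.6, -135.8, 14.6]
tool_rot: [-0.505, -0.495, -0.478, 0.521]
ft_force: [0.0, 3.3, 2.5]
gripper_width: 0.4
```

Run:
```python
from h import *
snap("scene","s15.png")
im=cv2.imread("pics/s15.png")
cv2.imwrite("pics/c15.png",cv2.resize(im[280:355,200:300],None,fx=7,fy=7,interpolation=cv2.INTER_CUBIC))
```

```text
(no output)
```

View pics/c15.png

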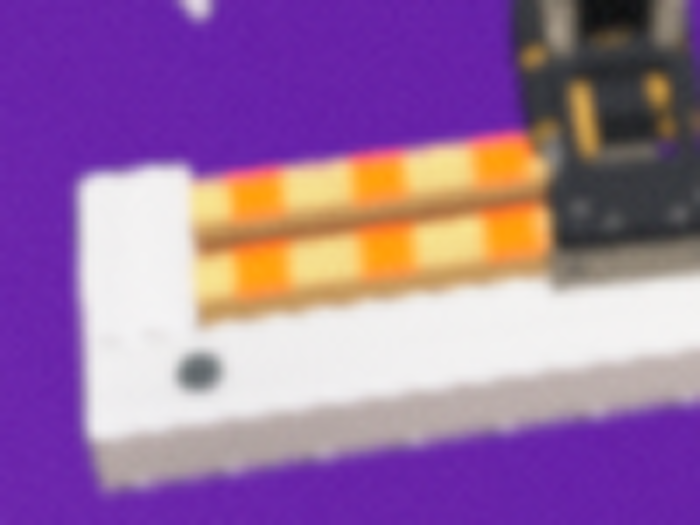

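It is almost touching the short leg. I keep going in 1 mm steps.

>>> apply_moves --series '[[[0,-1,0],[0,0,0],0]]'

```text
t: 28.52
eef_pos: [662.6, -136.7, 14.6]
tool_rot: [-0.505, -0.495, -0.478, 0.521]
ft_force: [0.4, 5.4, 4.6]
gripper_width: 0.2
```

>>> apply_moves --series '[[[0,-1,0],[0,0,0],0]]'

```text
t: 28.65
eef_pos: [662.6, -136.7, 14.6]
tool_rot: [-0.504, -0.496, -0.478, 0.521]
ft_force: [-1.0, 8.8, 4.2]
gripper_width: 0.6
```

>>> apply_moves --series '[[[0,-1,0],[0,0,0],0]]'

```text
t: 28.78
eef_pos: [662.6, -136.8, 14.6]
tool_rot: [-0.504, -0.496, -0.479, 0.521]
ft_force: [0.5, 10.6, 4.7]
gripper_width: 0.5
```

Contact with the short leg at y = −136.7 and about 10 N. I back off and press once more toward the long leg at mid-length.

>>> apply_moves --series '[[[0,5,0],[0,0,0],0],[[0,12,0],[0,0,0],0],[[0,0,40],[1.5,0,0],0],[[0,0,50],[1.5,0,0],0],[[-35,-30,0],[0,-1.5,0],0],[[-30,-40,0],[0,-1.5,0],0],[[0,-24,0],[0,0,0],0],[[0,0,-40],[0,0,0],0],[[0,0,-40],[0,0,0],0],[[0,0,-9],[0,0,0],0],[[0,0,0],[0,0,0],0]]'

```text
t: 30.15
eef_pos: [598.2, -215.7, 15.7]
tool_rot: [0.504, 0.521, 0.478, -0.495]
ft_force: [0.4, 0.2, -0.0]
gripper_width: 0.3
```

>>> apply_moves --series '[[[5,0,0],[0,0,0],0],[[5,0,0],[0,0,0],0],[[4,0,0],[0,0,0],0],[[2,0,0],[0,0,0],0],[[0,0,0],[0,0,0],0]]'

```text
t: 30.78
eef_pos: [613.7, -215.7, 15.6]
tool_rot: [0.504, 0.521, 0.478, -0.495]
ft_force: [0.8, 0.5, 0.1]
gripper_width: 0.1
```

>>> apply_moves --series '[[[3,0,0],[0,0,0],0],[[3,0,0],[0,0,0],0],[[2,0,0],[0,0,0],0],[[0,0,0],[0,0,0],0]]'

```text
t: 31.28
eef_pos: [621.8, -215.7, 15.6]
tool_rot: [0.504, 0.521, 0.478, -0.495]
ft_force: [-0.4, -0.0, 0.2]
gripper_width: 0.5
```

>>> apply_moves --series '[[[1,0,0],[0,0,0],0],[[1,0,0],[0,0,0],0]]'

```text
t: 31.52
eef_pos: [623.6, -215.8, 15.6]
tool_rot: [0.504, 0.521, 0.478, -0.495]
ft_force: [1.5, 0.6, -0.2]
gripper_width: 0.5
```

>>> apply_moves --series '[[[1,0,0],[0,0,0],0]]'

```text
t: 31.65
eef_pos: [624.4, -215.7, 15.6]
tool_rot: [0.504, 0.521, 0.478, -0.495]
ft_force: [-3.1, -0.5, 2.3]
gripper_width: 0.4
```

>>> apply_moves --series '[[[1,0,0],[0,0,0],0]]'

```text
t: 31.78
eef_pos: [624.3, -215.7, 15.5]
tool_rot: [0.504, 0.521, 0.479, -0.496]
ft_force: [-8.6, -0.4, 5.4]
gripper_width: -0.0
```

It stops at x = 624.4, as expected for flush contact. I retreat and inspect.

>>> apply_moves --series '[[[-5,0,0],[0,0,0],0],[[-15,0,0],[0,0,0],0],[[0,0,40],[0,0,0],0],[[0,0,50],[0,0,0],0],[[-20,20,50],[0,0,0],0],[[-40,40,30],[0,0,0],0],[[-40,45,0],[0,0,0],0],[[-40,45,0],[0,0,0],0],[[-30,45,0],[0,0,0],0],[[-10,50,0],[0,0,0],0],[[0,50,0],[0,0,0],0],[[0,50,0],[0,0,0],0]]'

```text
t: 33.28
eef_pos: [426.4, 129.9, 185.2]
tool_rot: [0.505, 0.522, 0.478, -0.494]
ft_force: [1.5, -0.4, -0.7]
gripper_width: 0.8
```

>>> apply_moves --series '[[[0,50,0],[0,0,0],0],[[-10,50,0],[0,0,0],0],[[-20,50,0],[0,0,0],0],[[-20,50,0],[0,0,0],0],[[-20,50,0],[0,0,0],0],[[0,0,0],[0,0,0],0]]'

```text
t: 34.02
eef_pos: [354.8, 380.9, 184.8]
tool_rot: [0.505, 0.52, 0.48, -0.493]
ft_force: [0.4, -0.5, -0.3]
gripper_width: 0.5
```

Run:
```python
from h import *
show()
snap("scene","s16.png");snap("top","t16.png")
a=cv2.imread("pics/s16.png");b=cv2.imread("pics/t16.png")
a=cv2.resize(a[280:360,200:330],(780,480),interpolation=cv2.INTER_CUBIC);b=cv2.resize(b[100:180,330:460],(780,480),interpolation=cv2.INTER_CUBIC)
cv2.imwrite("pics/c16a.png",a);cv2.imwrite("pics/c16b.png",b)
d=cv2.absdiff(cv2.imread("pics/t16.png"),cv2.imread("pics/top0.png")).max(2)
d2=cv2.absdiff(cv2.imread("pics/s16.png"),cv2.imread("pics/scene0.png")).max(2)
cv2.imwrite("pics/d16.png",np.hstack([cv2.resize(d,(400,300)),cv2.resize(d2,(400,300))])*2)
```

```text
t 34.025 j [ 0.61  0.01  1.81 -0.03  1.27  0.64] tcp [354.8 380.9 184.8] F [ 0.4 -0.5 -0.3] w 0.5
[[ 0.053  0.998 -0.029]
 [ 0.001 -0.029 -1.   ]
 [-0.999  0.053 -0.002]]
```

View pics/c16a.png

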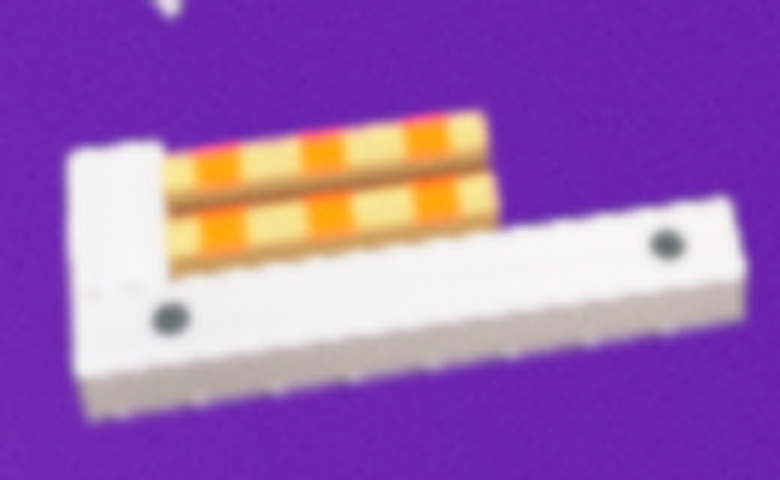

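View pics/c16b.png

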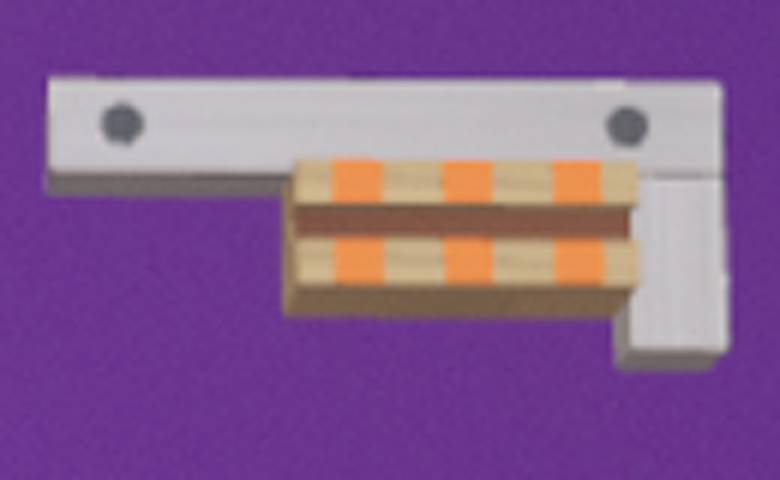

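View pics/d16.png

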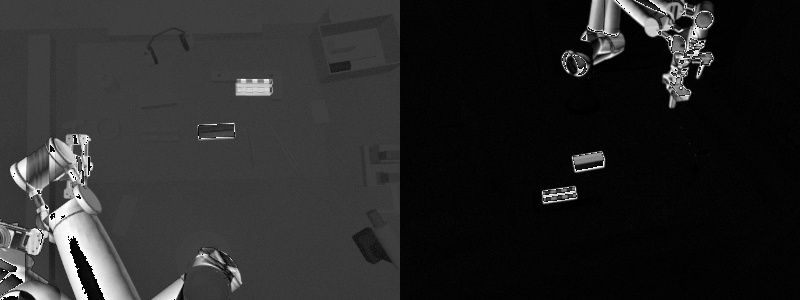

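Both views show the piece bands up, flush against both legs at about (245,320) in the scene view. Comparing with the start images, only the piece and the arm have changed. I hand in.

```bash
python3 -c "
from bench import ticket;print(ticket.finish_job())"
```

```text
the job is handed in; nothing more can be done
None
```

I turned the upside-down piece over and seated it in the inside corner of the square, with the orange-banded, grooved face on top. I gripped it near one end and stood it upright. Then I gripped it again from the other side and laid it down in front of the long leg. With the fingers closed, I pushed it against the long leg (stopped at about 20 N), then against the short leg (about 10 N), and pressed it once more toward the long leg (about 9 N).

- **Seating:** the last scene and top images show the bands up, the long side along the long leg and one end at the short leg. At each contact the force rose while the fingers stood still, so the piece was touching and the square did not slide.
- **Other things:** compared with the start images, only the piece and the arm had changed, and I saw no movement of the square, the other piece or anything else.
- **Limits of the checks:** I judged the fit from the images and contact forces, not a gap measurement. The top and scene cameras disagreed by about 5 mm on position along x. A wrist-camera reading of the piece's left end also disagreed with the scene camera by about 15 mm. I took it as a misread edge and started the push further out to be safe.

The robot stood clear of everything at hand-in, at about 34 s of the 72 s allowed.

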